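# Fit the pressure gauge to the vacuum chamber port

## Robot

A 6-joint arm with a two-finger parallel gripper is mounted at the origin on the work surface. World frame = base frame: x ahead of the robot, y to its left, z up, the work surface at z = 0. Lengths are in m, angles in rad, forces in N, time in s.
With the tool pointing down it reaches from about 0.3 to 0.875 m from the base axis. Payload 6.4 kg.
Tool frame: the origin (TCP) lies midway between the tips of the shut fingers; the grasp point (between the pads) lies 19 mm behind it; z points along the fingers, y is the line along which they close (so a half turn about z gives the same grasp; the last joint's range is limited). The gripper opens to 85 mm and grips with 20 to 120 N. Pads are 22 mm wide; open, the fingers measure 114 mm over their backs; the gripper's body (76 mm by 85 mm) begins 54 mm behind the grasp point. The pads swing forward as they close: fully open they stand 13 mm farther back than shut.
Start: joints at [-1.526, 0.181, 1.607, -0, 1.354, -0.206], TCP at [0.143, -0.557, 0.231] pointing down, gripper open.
Joint ranges: [-2.99, 2.99], [-0.89, 2.07], [0.3, 2.58], [-1.14, 4.28], [0, 2.63], [-3.12, 3.12]. Speed limits (rad/s): [2.57, 2.57, 3.01, 3.14, 3.14, 3.14].

## Interface

Orientations are given as a unit quaternion [w, x, y, z].
In Python, from bench import ctrl gives the robot as it stands. The module is installed in compiled form; this text tells all that it offers.
- The arm moves only by the tool move_arm, never from a script. Its argument "plan" is one flat list of numbers, 6 for each row, row after row: the shift along the world's x, y, z in units of 50 mm (1.0 is 50 mm), then the turn, a rotation vector about the world's x, y, z in rad. A call has 1 to 10 rows; each row is the pose to reach, as a shift and turn from the pose commanded when the call began; what a row does not reach only later rows make up. A row lasts 1/8 s, in which the tool goes at most 62.5 mm and 10.7 degrees, less where a joint would pass 70% of its speed; a pose out of reach is approached as far as the arm can. A call with a gripper value outside its range is refused whole. "grip" is the finger opening in mm, from 0 to 85.4, set as the call begins (left out, the last holds). The fingers move at their own pace and stop on an object; the grip force is fixed at half the most. Time passes only in rows, so rows that repeat a pose let the fingers close. It gives the time, the measured TCP pose, the force, the opening and the grip force at its end, in the units of the state.
- ctrl.get_obs(): the state, without advancing time (a new reading comes with each control period).
- ctrl.camera(name): name is "side" or "top" or "wrist"; returns a dict with "pixels" (480x640x3 uint8, red, green, blue), "fx", "fy", "cx", "cy" (pixels), "dist_coeffs" ([k1, k2, p1, p2, k3] as OpenCV has them; the pictures are not rectified), "origin" and "attitude" of the camera in the world. Camera axes: x right, y down, z forward; pixel columns grow to the right and rows downward; lengths in m; the calibration is good to about 2 mm. A picture is of the moment at which its call begins. There is no depth.
- ctrl.hand_in(): hands the job in; it is judged then, once.
The state is a dict: "time_s": time; "q": joint angles; "dq": joint speeds; "joint_efforts": joint torques, N m; "eef_pos": TCP position; "eef_rot": TCP orientation; "wrist_force": force on the tool from outside, world axes, zero at the start; "torque": the same for the moment, N m; "opening": opening from 0.0 (shut) to 1.0 (fully open); "grasp_force": force on a finger pad.
Only numpy, scipy, OpenCV 4.12 (cv2) and the standard library are available. Lean on these libraries where they do the work, as an engineer would, in place of code of your own. Each camera call takes 0.05 s, during which the arm holds its last target. There are 200 camera calls.

## Task

Fit the gauge to the vacuum chamber's upward port by stacking the loose parts on it one at a time, each seated squarely before the next: first the wide ring on the port, then the reducer with its broad flange down, then the small ring, and last the gauge with its steel open end down. Keep the gauge upright throughout, do not disturb the bottle, the conical blank, the dish or the screwdriver, and leave the finished stack standing by itself.

Things in the scene. Friction and masses are not known exactly. Their poses are not given: they have to be found in the camera images.
- port (a point): Centre of the open mouth of the vacuum chamber's upward port, on its flat top face 120 mm above the bench (z up). Steel tube, 51 mm outside, 44 mm bore, 20 mm deep. The chamber is fixed: a horizontal steel cylinder, 150 mm long along this frame's y, end flanges 100 mm in diameter (top 108 mm above the bench), on a 110 x 150 mm base. Its place and yaw vary.
- wide_ring_mid (a point): Wide ring, lying flat: aluminium rim 58 mm in diameter, 8 mm thick, with a steel lip 4 mm high on both faces (38 mm outside, 35 at the edge; bore 32); 16 mm high in all, same either way up. Point at its centre. On the bench the rim is 4 to 12 mm up. Seated: lip in the port's bore (3 mm play), centre 4 mm above the port's face, rim 3.5 mm beyond the port. 60 g.
- reducer_mid (a point): Steel reducer, upright, 50 mm high: flange below 51 mm in diameter, 12 mm high; barrel above 38 mm. Point on its axis half-way up (25 mm), z up. Underside recess 44 mm bore, 8 mm deep; top bore 28 mm. Grip the barrel with the tips above the flange (pads' centre 36 to 40 mm up). Seated: wide ring's lip in the recess (3 mm play), point 29 mm above the ring's centre. 250 g.
- small_ring_mid (a point): Small ring, lying flat: like the wide one but rim 46 mm in diameter, 8 mm thick, lips 4 mm high (22 mm outside, 19 at the edge; bore 16); 16 mm high in all, same either way up. Point at its centre. On the bench the rim is 4 to 12 mm up. Seated: lip in the reducer's top bore (3 mm play), centre 29 mm above the reducer's point, rim 4 mm beyond the barrel. 35 g.
- gauge_mid (a point): Pressure gauge, upright: straight cylinder 38 mm in diameter, 62 mm high; bottom 14 mm steel, then grey plastic (37 mm) to 54 mm, then a black plug stub 18 mm in diameter. Point on its axis half-way up (31 mm), z up. Underside recess 28 mm bore, 8 mm deep. Seated: small ring's lip in the recess (3 mm play), point 35 mm above the ring's centre. 180 g.
- bottle: Bystander: glass solvent bottle with a blue cap, 80 mm in diameter, 160 mm high, origin at the centre of its underside. Leave it alone.
- blank: Bystander: low conical steel blank, 76 mm in diameter, 16 mm high, origin at the centre of its underside. Leave it alone.
- dish: Bystander: small white ceramic dish, 72 mm across, 22 mm high, origin at the centre of its underside. Leave it alone.
- driver: Bystander: screwdriver with a yellow handle lying on the bench along its x axis. Leave it alone.
Mind the look-alikes: they are no part of the job. Leave any purple look-alike of the part that bears gauge_mid alone.

How it is judged:
By the outcome, as a careful person would: the job done as asked, in the order asked, and still so for the second after the job is handed in, with the robot touching nothing.
It also fails if it takes over 112 s, if anything falls off the work surface, if the arm or the gripper's body presses on something with over 40 N, if the wrist force passes 120 N, or if a joint passes its speed limit or range.

## Working session

There is one attempt and no reset: what is moved stays moved. The work goes in short steps, Python scripts to look and compute and a tool call to move; the robot and the scene stay as the last step left them, time stands still between calls to the robot, and variables do not carry over. Pictures are saved under pics/ and viewed, at most 14 in all, crops included, and the job is handed in when it is done.

Besides the shell and the picture viewer there is one more tool, called after "Call:" by a JSON object that holds its "method" and its "body", one argument or row to a line. move_arm: Moves the arm, as the interface text tells. Its arguments: {"type":"object","properties":{"plan":{"type":"array"},"grip":{"type":"number"}},"required":["plan"]}

```bash
mkdir -p pics; cat > h.py <<'E'
import numpy as np, cv2
from scipy.spatial.transform import Rotation as R
from bench import ctrl
def quat(a):
    a=np.asarray(a,float)
    return a if a.shape==(3,3) else R.from_quat([a[1],a[2],a[3],a[0]]).as_matrix()
def shot(name,f=None):
    c=ctrl.camera(name)
    if f: cv2.imwrite('pics/'+f,c['pixels'][:,:,::-1])
    return c
def K(c): return np.array([[c['fx'],0,c['cx']],[0,c['fy'],c['cy']],[0,0,1.]])
def ray(c,uv):
    p=cv2.undistortPoints(np.array([[uv]],float),K(c),np.array(c['dist_coeffs'],float))[0,0]
    return np.array(c['origin'],float), quat(c['attitude'])@np.array([p[0],p[1],1])
def onz(c,uv,z):
    o,d=ray(c,uv); return o+d*(z-o[2])/d[2]
def proj(c,P):
    A=quat(c['attitude']).T; t=-A@np.array(c['origin'],float)
    return cv2.projectPoints(np.array(P,float).reshape(-1,1,3),cv2.Rodrigues(A)[0],t,K(c),np.array(c['dist_coeffs'],float))[0].reshape(-1,2)
E
python3 - <<'E'
from h import *
for n in('top','side','wrist'):
    c=shot(n,n+'0.png'); print(n,c['origin'],c['attitude'],c['fx'],c['dist_coeffs'])
print(ctrl.get_obs())
E
```

```text
top [0.40658855 0.01426832 1.23342909] [ 0.06846261 -0.70084492  0.70692233 -0.06625778] 557.5281643854545 [-0.12278148  0.          0.          0.          0.        ]
side [ 0.14919733 -0.83389215  0.90191073] [-0.41266813  0.87621541 -0.22027078  0.11589802] 559.9386958909818 [0.0227305 0.        0.        0.        0.       ]
wrist [ 0.20856297 -0.53970804  0.37193032] [ 0.10692577  0.78287026 -0.60717748 -0.08376484] 372.08242944472806 [-0.07349515  0.          0.          0.          0.        ]
{'time_s': 0.15, 'q': array([-1.52631705e+00,  1.81354670e-01,  1.60776360e+00,  2.84347694e-06,
        1.35380030e+00, -2.06312879e-01]), 'dq': array([-4.53034653e-05, -2.78942570e-03, -1.05393527e-03,  1.15490468e-03,
        8.97437418e-04, -9.64349674e-06]), 'joint_efforts': array([ 4.15751620e-04, -4.45265865e+01, -3.51693571e+01, -2.95825193e-04,
        5.89044881e-03, -9.70988623e-06]), 'eef_pos': array([ 0.14269039, -0.55658604,  0.23060706]), 'eef_rot': array([-6.60676821e-04,  9.92148029e-01,  1.25067377e-01,  5.49695897e-05]), 'wrist_force': array([ 0.07718965, -0.29458034,  0.3363346 ]), 'torque': array([-0.0061421 , -0.02390598,  0.02867801]), 'grasp_force': 0.0, 'opening': 0.9977128185040753}
```

View pics/top0.png

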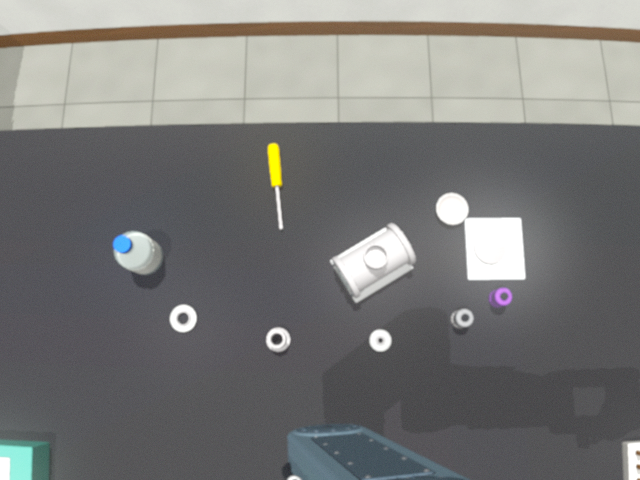

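View pics/side0.png

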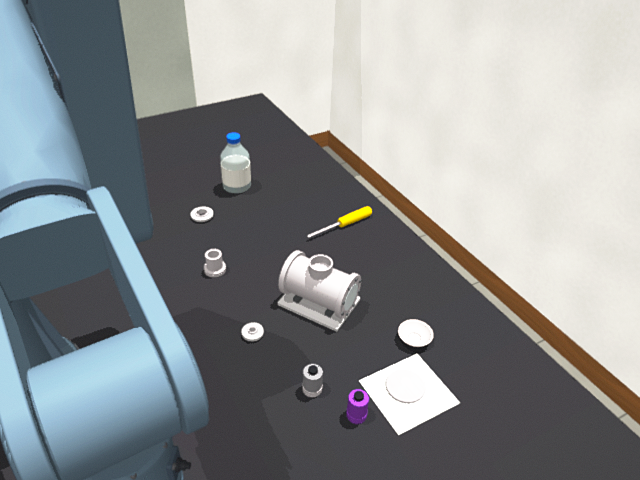

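The top view shows:
- bottle (130,250)
- flat rings at (183,318) and (380,340)
- reducer (278,340)
- port (375,257)
- grey gauge (462,318)
- purple look-alike (502,297)
- dish (452,209)
- blank (490,250), lying on a white sheet
- driver (277,180)

The side view agrees.

Candidates for confusion are the two rings, which differ in size, and the grey gauge against the purple one. Next I'll measure them.

```bash
cat > m.py <<'E'
from h import *
t=shot('top'); s=shot('side')
def blobs(c,pts,r=32,th=110):
    im=c['pixels']; g=im.max(2)
    m=(g>th).astype(np.uint8)
    n,l,st,ce=cv2.connectedComponentsWithStats(m)
    out=[]
    for (u,v) in pts:
        w=l[v-8:v+9,u-8:u+9]; w=w[w>0]; k=np.bincount(w).argmax()
        cs=max(cv2.findContours((l==k).astype(np.uint8),cv2.RETR_EXTERNAL,cv2.CHAIN_APPROX_NONE)[0],key=len)
        out.append(cs[:,0,:])
    return out
E
python3 - <<'E'
from m import *
for nm,c,pts in(('top',t,dict(wide=(183,318),red=(278,340),small=(380,340),gauge=(462,318))),('side',s,dict(wide=(202,214),red=(214,264),small=(252,332),gauge=(313,380)))):
    for (k,p),b in zip(pts.items(),blobs(c,list(pts.values()))):
        z=.010
        X=np.array([onz(c,q,z)[:2] for q in b.astype(float)])
        (e,d,a)=cv2.fitEllipse((X*1000).astype(np.float32))
        print(nm,k,b.min(0),b.max(0),len(b),'ell mm',np.round(e,1),np.round(d,1),round(a))
# port from top view: rough and side
print('port top',onz(t,(375,257),.12),'side',onz(s,(320,263),.12))
def crop(c,x,y,w,h,f): return cv2.resize(c['pixels'][y:y+h,x:x+w,::-1],None,fx=f,fy=f,interpolation=cv2.INTER_CUBIC)
a=crop(t,320,200,110,110,3.6);b=crop(s,265,240,110,110,3.6)
a2=crop(t,440,280,80,55,4.95);b2=crop(s,290,350,80,55,4.95)
im=np.hstack([np.vstack([a,cv2.resize(a2,(a.shape[1],200))]),np.vstack([b,cv2.resize(b2,(a.shape[1],200))])])
cv2.imwrite('pics/crop1.png',im[:600,:800])
E
```

```text
top wide [169 303] [197 332] 82 ell mm [487.9 330.9] [63.1 63.5] 127
top red [265 327] [290 351] 71 ell mm [441.4 120.6] [53.4 55.2] 178
top small [369 328] [391 351] 65 ell mm [ 437.8 -102. ] [49.4 50.2] 123
top gauge [450 308] [474 327] 65 ell mm [ 483.3 -284.6] [42. 55.] 9
side wide [190 206] [213 221] 55 ell mm [487.3 331.8] [59.8 66.7] 163
side red [204 248] [225 276] 77 ell mm [445.  134.8] [ 48.7 107.5] 164
side small [241 322] [263 340] 58 ell mm [ 437.4 -101.5] [46.1 50.2] 158
side gauge [303 363] [322 379] 51 ell mm [ 498.6 -250.1] [37.6 38.1] 178
port top [ 0.60140202 -0.08573481  0.12      ] side [ 0.60370889 -0.08775872  0.12      ]
```

View pics/crop1.png

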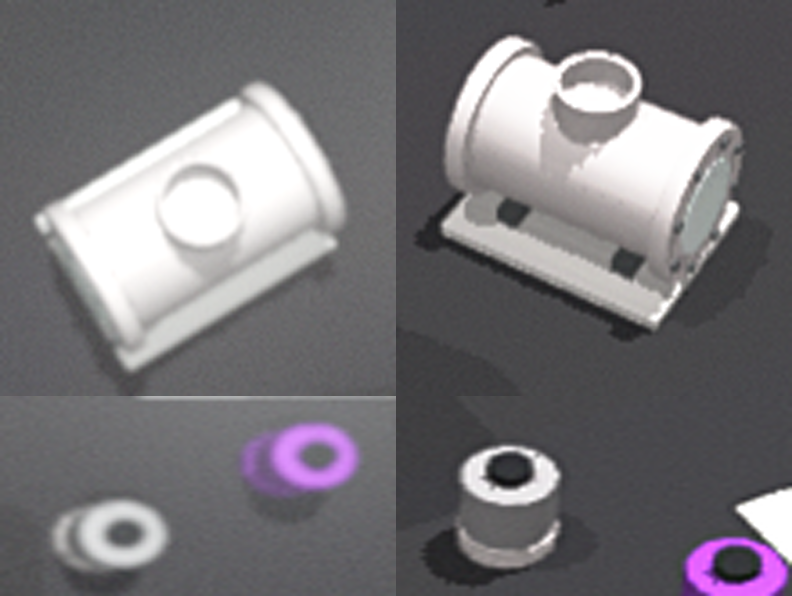

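The crop shows the port mouth at top px (375.6,257.2) and side px (321.1,263.3). The gauge is the grey body with a black stub, steel end down, its shoulder at top (465,318) and side (313,372). Purple at (502,297) is the look-alike and stays put. The measured rings come to about 63 mm and 49 mm including blur, so the wide ring is the one at (0.488,0.331) and the small one is at (0.438,-0.102).

```bash
python3 - <<'E'
from m import *
print('gauge',onz(t,(465.05,318.2),.054),onz(s,(313,371.7),.054))
print('port',onz(t,(375.6,257.2),.12),onz(s,(321.1,263.3),.12))
def hole(c,x,y,w,h):
    g=c['pixels'][y:y+h,x:x+w].max(2); return cv2.resize(c['pixels'][y:y+h,x:x+w,::-1],(396,396),interpolation=cv2.INTER_CUBIC)
cv2.imwrite('pics/crop2.png',np.hstack([hole(t,256,318,44,44),hole(s,192,240,44,44)]))
E
```

```text
gauge [ 0.47925344 -0.28024623  0.054     ] [ 0.48181166 -0.280196    0.054     ]
port [ 0.60097878 -0.0869437   0.12      ] [ 0.60528737 -0.08963497  0.12      ]
```

View pics/crop2.png

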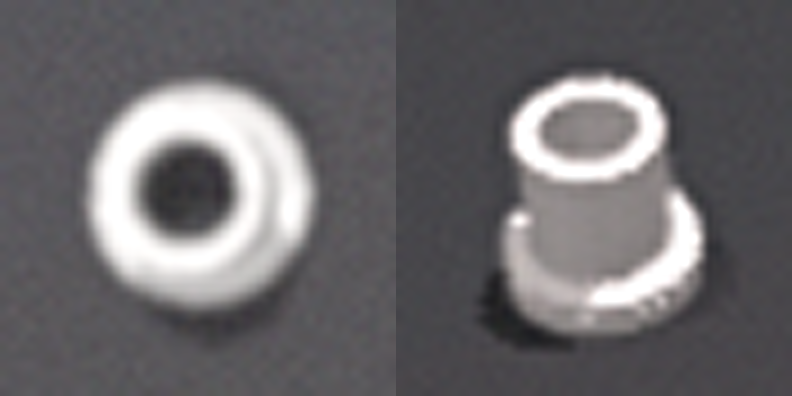

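Call:
{"method": "move_arm", "body": {
  "plan": [6,9,0.4,0,0,0,6,9,0.4,0,0,0,6,9,0.4,0,0,0,6,9,0.4,0,0,0,6,9,0.4,0,0,0,6,9,0.4,0,0,0,6,9,0.4,0,0,0,6,9,0.4,0,0,0,6,9,0.4,0,0,0,6,9,0.4,0,0,0],
  "grip": 85
}}

```text
time_s: 1.6
eef_pos: [0.4437, -0.1047, 0.2515]
eef_rot: [-0.0, 0.992, 0.127, 0.0]
wrist_force: [0.0, -0.7, -1.0]
opening: 0.996
grasp_force: 0.0
```

The reducer's top bore is at top px (276.3,338.9) and side px (213,253.8), with the flange down. Next is a wrist view from the hover point.

```bash
python3 - <<'E'
from m import *
print('red',onz(t,(276.3,338.9),.05),onz(s,(213,253.8),.05))
print('gauge',onz(t,(464.6,317.8),.054),onz(s,(312.6,371.3),.054))
print('port',onz(t,(375.2,256.85),.12),onz(s,(320.7,262.9),.12))
w=shot('wrist','w1.png')
print(ctrl.get_obs()['eef_pos'],w['origin'])
for n,P in dict(port=(.602,-.087,.12),small=(.438,-.102,.012),gauge=(.48,-.28,.054)).items(): print(n,proj(w,P))
E
```

```text
red [0.44045871 0.11978146 0.05      ] [0.44081282 0.12058672 0.05      ]
gauge [ 0.48011628 -0.27931806  0.054     ] [ 0.48159565 -0.27906176  0.054     ]
port [ 0.60170716 -0.08614902  0.12      ] [ 0.60516471 -0.08816198  0.12      ]
[ 0.44239305 -0.10745918  0.25118915] [ 0.50849804 -0.08971518  0.3926134 ]
port [[355.77345079 -10.58227028]]
small [[318.92808995 200.37585461]]
gauge [[511.00655959 213.14920922]]
```

View pics/w1.png

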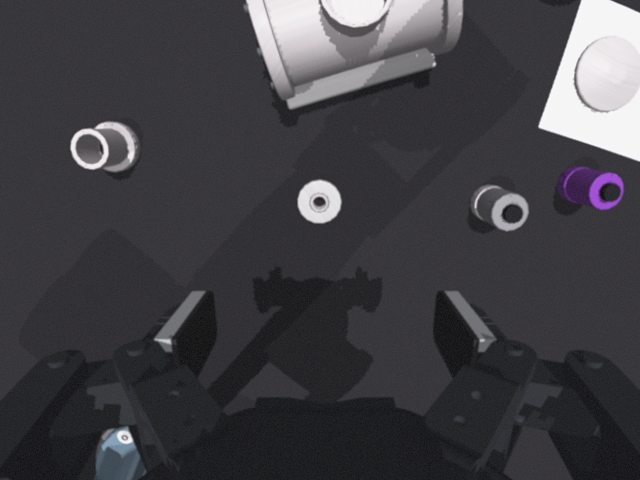

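The wrist view confirms the calibration to about 1–2 px: small ring at (319.5,201.5), gauge shoulder at (509,211). Now I'll look straight down on the port.

Call:
{"method": "move_arm", "body": {
  "plan": [1.6,0.2,0.6,0,0,0,1.6,0.2,0.6,0,0,0,1.6,0.2,0.6,0,0,0,1.6,0.2,0.6,0,0,0]
}}

```text
time_s: 2.25
eef_pos: [0.5214, -0.0979, 0.2805]
eef_rot: [-0.0, 0.992, 0.124, -0.001]
wrist_force: [-0.8, -0.1, -0.1]
opening: 0.995
grasp_force: 0.0
```

```bash
python3 - <<'E'
from m import *
w=shot('wrist')
print(ctrl.get_obs()['eef_pos'],proj(w,[(.602,-.087,.12)]))
u,v=proj(w,[(.602,-.087,.12)])[0].astype(int)
print(u,v)
cv2.imwrite('pics/w2.png',cv2.resize(w['pixels'][max(v-60,0):v+60,u-80:u+80,::-1],None,fx=5,fy=5,interpolation=cv2.INTER_CUBIC))
E
```

```text
[ 0.52162507 -0.09743846  0.28088334] [[337.2470569  112.83502065]]
337 112
```

View pics/w2.png

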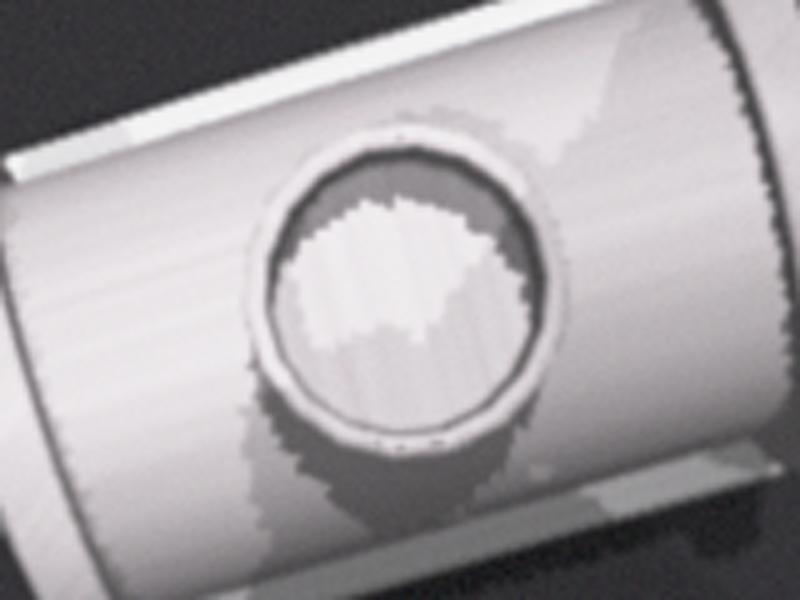

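The port mouth in the wrist view centres on px (337.6,110), about 2.8 px above the predicted point. That puts the port at x≈0.604, y≈-0.087, which agrees with the side view. Moving on to the wide ring.

Call:
{"method": "move_arm", "body": {
  "plan": [-0.68,8.56,0,0,0,0,-0.68,8.56,0,0,0,0,-0.68,8.56,0,0,0,0,-0.68,8.56,0,0,0,0,-0.68,8.56,0,0,0,0,-0.68,8.56,0,0,0,0,-0.68,8.56,-1.2,0,0,0,-0.68,8.56,-1.2,0,0,0,-0.68,8.56,-1.2,0,0,0,-0.68,8.56,-1.2,0,0,0]
}}

```text
time_s: 3.65
eef_pos: [0.4898, 0.3299, 0.2228]
eef_rot: [-0.0, 0.992, 0.124, 0.001]
wrist_force: [-0.2, -0.7, 0.3]
opening: 0.99
grasp_force: 0.0
```

```bash
cat >> m.py <<'E'
w=shot('wrist')
def wring(P,th=110):
    u,v=proj(w,[P])[0].astype(int); b=blobs(w,[(u,v)],th=th)[0]
    X=np.array([onz(w,q,P[2])[:2] for q in b.astype(float)])*1000
    e=cv2.fitEllipse(X.astype(np.float32)); o=ctrl.get_obs()
    print('px',u,v,'ring mm',np.round(e[0],1),np.round(e[1],1),'tcp',np.round(o['eef_pos']*1000,1),'shift units',np.round((np.array(e[0])/1000-o['eef_pos'][:2])/.05,3))
E
python3 - <<'E'
from m import *
print('port',onz(w,(337.6,110),.12) if 0 else '')
wring((.4876,.3313,.012))
E
```

```text
port 
px 322 205 ring mm [484.6 339.5] [412.9 874.8] tcp [489.9 330.  222.9] shift units [-0.107  0.19 ]
```

```bash
python3 - <<'E'
from m import *
for th in (130,150,170,190): wring((.4876,.3313,.012),th)
cv2.imwrite('pics/w3.png',w['pixels'][:,:,::-1])
E
```

```text
px 323 204 ring mm [486.4 330.4] [59.  59.7] tcp [489.4 330.4 222.2] shift units [-0.06  -0.001]
px 323 204 ring mm [486.4 330.3] [58.4 58.9] tcp [489.4 330.4 222.2] shift units [-0.058 -0.002]
px 323 204 ring mm [486.4 330.3] [58.1 58.6] tcp [489.4 330.4 222.2] shift units [-0.059 -0.002]
px 323 204 ring mm [486.4 330.4] [57.9 58.3] tcp [489.4 330.4 222.2] shift units [-0.06  -0.001]
```

View pics/w3.png

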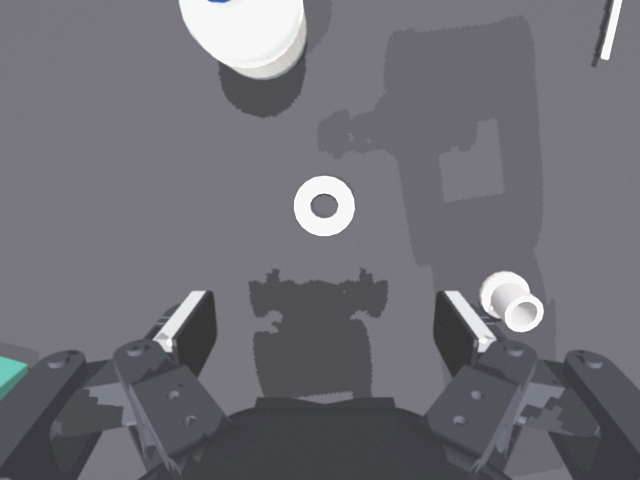

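The wide ring measures 58.3 mm, as specified, at px (324,206) with the bottle well clear at (255,40). Descending.

Call:
{"method": "move_arm", "body": {
  "plan": [-0.06,0,-1.2,0,0,0,-0.06,0,-2.4,0,0,0,-0.06,0,-3.4,0,0,0,-0.06,0,-4.0,0,0,0,-0.06,0,-4.3,0,0,0,-0.06,0,-4.4,0,0,0,-0.06,0,-4.4,0,0,0,-0.06,0,-4.4,0,0,0]
}}

```text
time_s: 4.95
eef_pos: [0.4868, 0.3314, 0.0028]
eef_rot: [-0.0, 0.992, 0.125, 0.001]
wrist_force: [-0.4, 0.4, 0.2]
opening: 0.995
grasp_force: 0.0
```

Call:
{"method": "move_arm", "body": {
  "plan": [0,0,0,0,0,0,0,0,0,0,0,0,0,0,0,0,0,0,0,0,0,0,0,0,0,0,0,0,0,0,0,0,0,0,0,0,0,0,0,0,0,0],
  "grip": 45
}}

```text
time_s: 5.82
eef_pos: [0.4863, 0.3314, 0.003]
eef_rot: [-0.0, 0.992, 0.125, 0.001]
wrist_force: [-2.6, -1.7, 11.7]
opening: 0.642
grasp_force: 61.0
```

Call:
{"method": "move_arm", "body": {
  "plan": [0,0,0.2,0,0,0,0,0,0.8,0,0,0,0,0,1.8,0,0,0,0,0,2.8,0,0,0,0,0,3.8,0,0,0,0,0,4.8,0,0,0,0,0,4.8,0,0,0,0,0,4.8,0,0,0],
  "grip": 45
}}

```text
time_s: 6.82
eef_pos: [0.4853, 0.3308, 0.241]
eef_rot: [0.0, 0.992, 0.125, -0.0]
wrist_force: [-0.6, 0.2, -1.5]
opening: 0.634
grasp_force: 63.3
```

```bash
python3 - <<'E'
from m import *
o=ctrl.get_obs();print(o['eef_pos'],o['opening'],o['wrist_force'])
cv2.imwrite('pics/w4.png',w['pixels'][180:,100:540,::-1])
E
```

```text
[0.48472952 0.33056188 0.23935289] 0.6397565296331187 [ 0.4853859   0.0075452  -0.67628872]
```

View pics/w4.png

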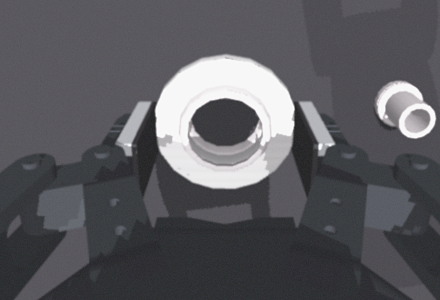

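The ring is held between the pads, centred near px (326,301) in the full frame. Next: its in-hand offset.

```bash
python3 - <<'E'
from m import *
o=ctrl.get_obs()
g=(w['pixels'].min(2)>150).astype(np.uint8)
g[:, :258]=0; g[:,395:]=0
n,l,st,ce=cv2.connectedComponentsWithStats(g)
k=1+st[1:,4].argmax(); print(st[k])
b=max(cv2.findContours((l==k).astype(np.uint8),cv2.RETR_EXTERNAL,cv2.CHAIN_APPROX_NONE)[0],key=len)[:,0]
h=cv2.convexHull(b)[:,0].astype(float)
for z in(.007,.009,.011):
    X=np.array([onz(w,q,o['eef_pos'][2]+z)[:2] for q in h])*1000
    print(z,cv2.fitEllipse(X.astype(np.float32)),cv2.minEnclosingCircle(X.astype(np.float32)),o['eef_pos']*1000)
E
```

```text
[  258   235   137   134 11386]
0.007 ((485.5411071777344, 330.95721435546875), (56.29146194458008, 58.908992767333984), 101.43245697021484) ((485.5633239746094, 330.9352722167969), 29.430103302001953) [485.19475848 330.72976297 239.99722873]
0.009 ((486.5222473144531, 331.2091369628906), (55.450984954833984, 58.0294303894043), 101.43231964111328) ((486.5441589355469, 331.1875), 28.99068260192871) [485.19475848 330.72976297 239.99722873]
0.011 ((487.50341796875, 331.4610290527344), (54.61050033569336, 57.14985275268555), 101.43228912353516) ((487.5250549316406, 331.4396667480469), 28.551240921020508) [485.19475848 330.72976297 239.99722873]
```

Call:
{"method": "move_arm", "body": {
  "plan": [0.72,-1,0.8,0,0,0,0.72,-2.2,0.8,0,0,0,0.72,-3.4,0.8,0,0,0,0.72,-4.6,0.8,0,0,0,0.72,-5.8,0.8,0,0,0,0.72,-7,0.8,0,0,0,0.72,-8,0.8,0,0,0,0.72,-8.55,0.8,0,0,0,0.72,-8.55,0.8,0,0,0,0.72,-8.55,0.8,0,0,0]
}}

```text
time_s: 8.38
eef_pos: [0.5216, -0.0959, 0.2809]
eef_rot: [-0.0, 0.992, 0.125, -0.0]
wrist_force: [-0.5, -0.3, -1.4]
opening: 0.638
grasp_force: 63.5
```

```bash
python3 - <<'E'
from m import *
o=ctrl.get_obs();print(o['eef_pos'],o['opening'])
u,v=proj(w,[(.604,-.087,.12)])[0]; print(u,v, 'check (337.6,110)->',onz(w,(337.6,110),.12))
im=w['pixels'][40:180,250:430,::-1].copy()
im=cv2.resize(im,None,fx=4,fy=4,interpolation=cv2.INTER_CUBIC)
for r,z,col in((.0255,.12,(0,0,255)),(.022,.12,(0,255,0))):
    a=np.linspace(0,6.283,90); p=proj(w,np.c_[.604+r*np.cos(a),-.087+r*np.sin(a),np.full(90,z)])
    cv2.polylines(im,[np.round((p-[250,40]+.5)*4-.5).astype(int)],True,col,1)
cv2.imwrite('pics/w5.png',im)
E
```

```text
[ 0.52174235 -0.09533025  0.2812097 ] 0.6400724625186098
340.8178014845563 111.58237354506782 check (337.6,110)-> [ 0.604519   -0.08426597  0.12      ]
```

View pics/w5.png

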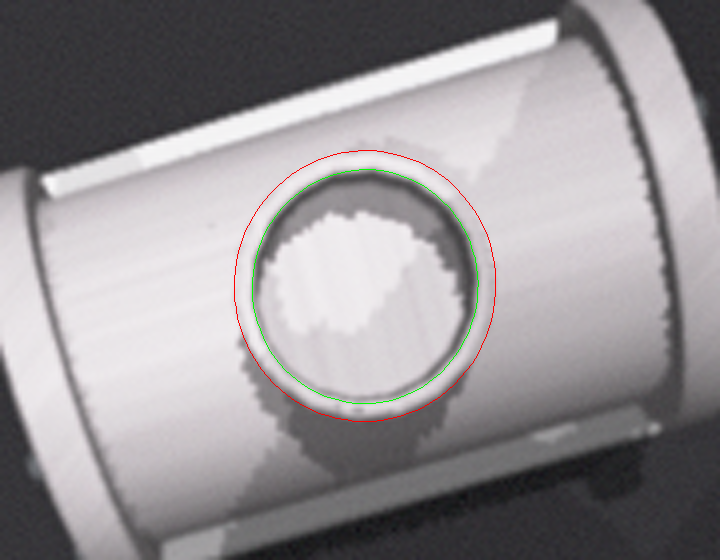

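The projected port circle (green) lies on the bore edge within 1 px, so the port is (0.6036,-0.087). Placing the wide ring.

Call:
{"method": "move_arm", "body": {
  "plan": [0.8,0.08,0,0,0,0,1.61,0.16,-0.4,0,0,0,1.61,0.16,-1.4,0,0,0,1.61,0.16,-2.4,0,0,0,1.61,0.16,-2.8,0,0,0,1.61,0.16,-2.8,0,0,0,1.61,0.16,-2.8,0,0,0]
}}

```text
time_s: 9.4
eef_pos: [0.6038, -0.0888, 0.1438]
eef_rot: [0.001, 0.992, 0.125, 0.002]
wrist_force: [-0.8, -1.0, -0.0]
opening: 0.639
grasp_force: 63.5
```

```bash
python3 - <<'E'
from h import *
for i in range(6): ctrl.camera('top'); print(ctrl.get_obs()['eef_pos'])
E
```

```text
[ 0.60393043 -0.0889609   0.1440836 ]
[ 0.60380136 -0.08902312  0.14395898]
[ 0.60356086 -0.088962    0.1436384 ]
[ 0.60326307 -0.08890794  0.14323498]
[ 0.60299042 -0.08883138  0.14283637]
[ 0.60274641 -0.08876606  0.14241417]
```

Call:
{"method": "move_arm", "body": {
  "plan": [0,0.02,-0.1,0,0,0,0,0.02,-0.2,0,0,0,0,0.02,-0.3,0,0,0,0,0.02,-0.36,0,0,0,0,0.02,-0.4,0,0,0,0,0.02,-0.4,0,0,0,0,0.02,-0.4,0,0,0]
}}

```text
time_s: 10.58
eef_pos: [0.6023, -0.0875, 0.1215]
eef_rot: [0.0, 0.992, 0.125, 0.0]
wrist_force: [-0.6, -0.3, -1.3]
opening: 0.636
grasp_force: 63.5
```

Call:
{"method": "move_arm", "body": {
  "plan": [0,0,-0.03,0,0,0,0,0,-0.06,0,0,0,0,0,-0.06,0,0,0,0,0,-0.06,0,0,0]
}}

```text
time_s: 11.08
eef_pos: [0.6026, -0.0876, 0.1193]
eef_rot: [0.0, 0.992, 0.125, 0.0]
wrist_force: [-2.2, 1.0, 5.7]
opening: 0.642
grasp_force: 64.3
```

Contact is at the expected height (centre about 0.124). Releasing.

Call:
{"method": "move_arm", "body": {
  "plan": [0,0,0,0,0,0,0,0,0,0,0,0,0,0,0,0,0,0,0,0,0,0,0,0,0,0,1,0,0,0,0,0,2,0,0,0,-1.6,0,3.2,0,0,0,-1.6,0,3.2,0,0,0,-1.6,0,3.2,0,0,0],
  "grip": 80
}}

```text
time_s: 12.2
eef_pos: [0.5221, -0.0878, 0.2809]
eef_rot: [0.001, 0.992, 0.125, 0.002]
wrist_force: [0.2, -0.4, 1.0]
opening: 0.941
grasp_force: 0.0
```

```bash
cat > chk.py <<'E'
from m import *
def draw(c,circs,name,f=4,pad=12):
    P=[proj(c,np.c_[x+r*np.cos(a),y+r*np.sin(a),np.full(90,z)]) for x,y,z,r in circs for a in [np.linspace(0,6.283,90)]]
    A=np.vstack(P); x0,y0=np.maximum(A.min(0).astype(int)-pad,0); x1,y1=A.max(0).astype(int)+pad
    im=cv2.resize(c['pixels'][y0:y1,x0:x1,::-1],None,fx=f,fy=f,interpolation=cv2.INTER_CUBIC)
    for p,col in zip(P,[(0,0,255),(0,255,0),(255,0,0),(0,200,200)]*2):
        cv2.polylines(im,[np.round((p-[x0,y0]+.5)*f-.5).astype(int)],True,col,1)
    if name: cv2.imwrite('pics/'+name,im)
    return im
E
python3 - <<'E'
from chk import *
draw(w,[(.6036,-.087,.128,.029),(.6036,-.087,.132,.016)],'w6.png')
print(ctrl.get_obs()['eef_pos'])
E
```

```text
[ 0.52237924 -0.08749249  0.27760313]
```

View pics/w6.png

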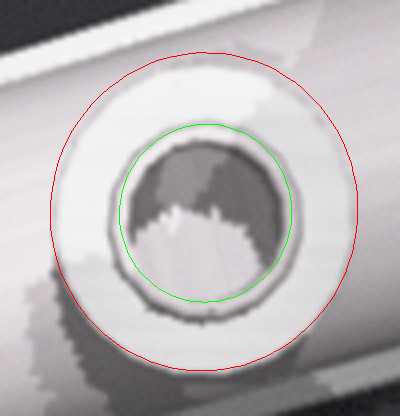

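The ring is on the port within about 1 mm (red: expected rim). The lip looks slightly low in the picture, so I'm checking squareness with side, top and settled wrist views in one composite.

```bash
python3 - <<'E'
from chk import *
C=[(.6030,-.087,.128,.029),(.6030,-.087,.132,.0175),(.6030,-.087,.120,.029)]
A=draw(w,C[:2],None,4); B=draw(s,C,None,8); T=draw(t,C[:1],None,6)
H=590; im=np.zeros((H,800,3),np.uint8)
A=cv2.resize(A,(400,int(A.shape[0]*400/A.shape[1]))); im[:min(A.shape[0],H),:400]=A[:H]
B=cv2.resize(B,(400,int(B.shape[0]*400/B.shape[1]))); hb=min(B.shape[0],H); im[:hb,400:]=B[:hb]
r=H-hb
if r>20: T=cv2.resize(T,(r,r)); im[hb:,400:400+min(r,400)]=T[:,:400]
cv2.imwrite('pics/c7.png',im); print(ctrl.get_obs()['eef_pos'])
E
```

```text
[ 0.5222956  -0.08737158  0.27698508]
```

View pics/c7.png

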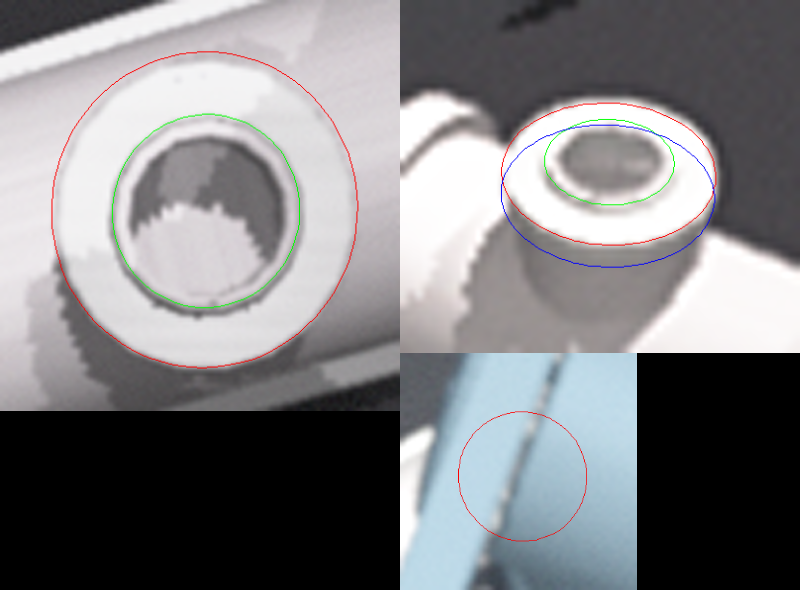

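Side and wrist views show the ring seated flat, rim edges within about 1 mm of the expected circles, centre about (0.603,-0.087). Next the reducer.

Call:
{"method": "move_arm", "body": {
  "plan": [-1.63,1,0,0,0,0,-1.63,2.2,0,0,0,0,-1.63,3.4,-0.2,0,0,0,-1.63,4.14,-0.4,0,0,0,-1.63,4.14,-0.4,0,0,0,-1.63,4.14,-0.4,0,0,0,-1.63,4.14,-0.4,0,0,0],
  "grip": 70
}}

```text
time_s: 13.38
eef_pos: [0.4412, 0.1185, 0.2583]
eef_rot: [0.0, 0.992, 0.124, -0.0]
wrist_force: [0.2, -0.4, 0.4]
opening: 0.82
grasp_force: 0.0
```

```bash
python3 - <<'E'
from m import *
o=ctrl.get_obs(); print(o['eef_pos'])
P=(.4405,.120,.05); u,v=proj(w,[P])[0].astype(int); print(u,v)
g=w['pixels'].max(2)
for th in(150,170,190,210,230):
    m=(g[v-40:v+41,u-40:u+41]>th).astype(np.uint8)
    n,l,st,ce=cv2.connectedComponentsWithStats(m)
    k=1+st[1:,4].argmax()
    cs,hi=cv2.findContours((l==k).astype(np.uint8),cv2.RETR_CCOMP,cv2.CHAIN_APPROX_NONE)
    for c in cs:
        if len(c)>40:
            X=np.array([onz(w,q+np.array([u-40,v-40]),.05)[:2] for q in c[:,0].astype(float)])*1000
            e=cv2.fitEllipse(X.astype(np.float32)); print(th,len(c),np.round(e[0],1),np.round(e[1],1))
E
```

```text
[0.44111594 0.11845212 0.25840445]
322 203
150 140 [445.8 121.2] [45.8 49.5]
150 62 [443.9 120.8] [18.2 23.8]
170 140 [445.7 121.2] [45.7 49. ]
170 62 [443.8 120.7] [18.5 24.3]
190 139 [445.7 121.2] [45.4 48.7]
190 73 [443.5 120.5] [18.9 26.3]
210 138 [445.7 121.2] [45.3 48.4]
210 88 [442.8 120.4] [20.5 27.8]
230 137 [445.6 121.3] [44.8 48.2]
230 85 [440.9 120. ] [25.  27.7]
```

Call:
{"method": "move_arm", "body": {
  "plan": [0,0,-1,0,0,0,0,0,-2,0,0,0,0,0,-3,0,0,0,0,0,-4,0,0,0,0,0,-4.5,0,0,0,0,0,-4.78,0,0,0,0,0,-4.78,0,0,0,0,0,-4.78,0,0,0]
}}

```text
time_s: 14.52
eef_pos: [0.4419, 0.1194, 0.0204]
eef_rot: [0.0, 0.992, 0.125, 0.001]
wrist_force: [0.9, 0.9, -0.2]
opening: 0.819
grasp_force: 0.0
```

Call:
{"method": "move_arm", "body": {
  "plan": [0,0,0,0,0,0,0,0,0,0,0,0,0,0,0,0,0,0,0,0,0,0,0,0,0,0,0,0,0,0,0,0,0,0,0,0,0,0,0,0,0,0],
  "grip": 25
}}

```text
time_s: 15.4
eef_pos: [0.4415, 0.1196, 0.0206]
eef_rot: [0.0, 0.992, 0.125, 0.001]
wrist_force: [-3.0, 0.4, 8.7]
opening: 0.434
grasp_force: 59.1
```

Holding (37 mm). Lift and carry.

Call:
{"method": "move_arm", "body": {
  "plan": [0,0,0.3,0,0,0,0,0,1.2,0,0,0,0,0,2.2,0,0,0,0,0,3.2,0,0,0,0.4,-0.5,4,0,0,0,1.1,-1.4,4,0,0,0,1.8,-2.3,4,0,0,0,2.5,-3.2,4,0,0,0,3,-3.8,4,0,0,0,3.25,-4.14,4,0,0,0]
}}

```text
time_s: 16.65
eef_pos: [0.6039, -0.0894, 0.2197]
eef_rot: [0.0, 0.992, 0.124, 0.0]
wrist_force: [0.5, -0.1, -2.0]
opening: 0.432
grasp_force: 60.7
```

Call:
{"method": "move_arm", "body": {
  "plan": [0,0,0,0,0,0,0,0,-0.5,0,0,0,0,0,-1,0,0,0,0,0,-1.2,0,0,0,0,0,-1.2,0,0,0,0,0,-1.2,0,0,0]
}}

```text
time_s: 17.4
eef_pos: [0.6038, -0.0875, 0.1607]
eef_rot: [0.0, 0.992, 0.125, 0.001]
wrist_force: [-0.6, -0.3, -1.6]
opening: 0.432
grasp_force: 60.7
```

```bash
python3 - <<'E'
from chk import *
o=ctrl.get_obs(); print(o['eef_pos'],o['opening'])
x,y=.603,-.087; z=.1586+.0064-.025
C=[(x,y,z,.0255),(x,y,z+.012,.0255),(x,y,z+.05,.019),(x,y,.128,.029)]
cv2.imwrite('pics/c8.png',draw(s,C,None,8,16)[:600,:800])
E
```

```text
[ 0.60381875 -0.08763783  0.16045049] 0.42993196658451466
```

View pics/c8.png

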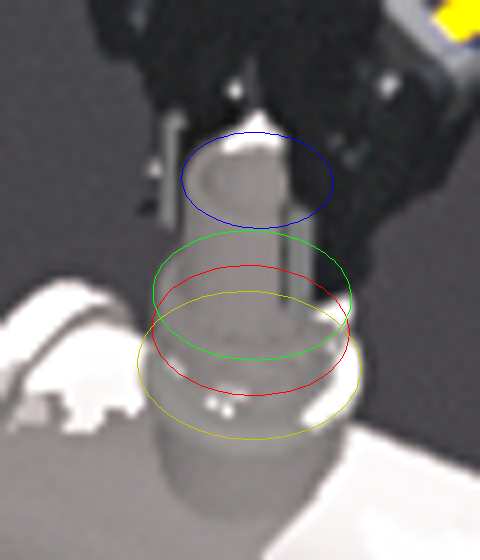

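The side view shows the reducer held upright, coaxial with the expected outlines (barrel edge 183, flange 153–350), above the ring. Lowering.

Call:
{"method": "move_arm", "body": {
  "plan": [0,0,-0.06,0,0,0,0,0,-0.12,0,0,0,0,0,-0.18,0,0,0,0,0,-0.2,0,0,0,0,0,-0.2,0,0,0]
}}

```text
time_s: 18.18
eef_pos: [0.6031, -0.0875, 0.1491]
eef_rot: [-0.0, 0.992, 0.125, -0.0]
wrist_force: [0.2, 0.2, -2.5]
opening: 0.436
grasp_force: 60.7
```

Call:
{"method": "move_arm", "body": {
  "plan": [0,0,-0.03,0,0,0,0,0,-0.05,0,0,0,0,0,-0.05,0,0,0,0,0,-0.05,0,0,0]
}}

```text
time_s: 18.68
eef_pos: [0.6035, -0.0876, 0.1486]
eef_rot: [0.0, 0.992, 0.125, 0.0]
wrist_force: [-4.9, 0.9, 8.7]
opening: 0.43
grasp_force: 61.7
```

Contact is at the expected seating height. Releasing, rising straight up, then going on to the small ring.

Call:
{"method": "move_arm", "body": {
  "plan": [0,0,0,0,0,0,0,0,0,0,0,0,0,0,0,0,0,0,0,0,0,0,0,0,0,0,0.7,0,0,0,0,0,1.5,0,0,0,0,0,2.4,0,0,0,-0.8,0,3,0,0,0,-1.8,0,3,0,0,0,-1.8,0,3,0,0,0],
  "grip": 75
}}

```text
time_s: 19.92
eef_pos: [0.5107, -0.087, 0.2968]
eef_rot: [-0.0, 0.992, 0.125, -0.0]
wrist_force: [0.5, -0.9, -0.6]
opening: 0.878
grasp_force: 0.0
```

```bash
python3 - <<'E'
from chk import *
o=ctrl.get_obs(); print(o['eef_pos'],o['opening'])
x,y=.603,-.087; z=.128
C=[(x,y,z,.0255),(x,y,z+.012,.0255),(x,y,z+.05,.019),(x,y,z+.05,.014)]
A=draw(s,C,None,6); B=draw(w,C[1:],None,3)
H=max(A.shape[0],B.shape[0]); im=np.zeros((H,A.shape[1]+B.shape[1],3),np.uint8)
im[:A.shape[0],:A.shape[1]]=A; im[:B.shape[0],A.shape[1]:]=B; print(im.shape)
cv2.imwrite('pics/c9.png',im[:600,:800])
E
```

```text
[ 0.51383148 -0.08773387  0.29714854] 0.8800478242813671
(342, 564, 3)
```

View pics/c9.png

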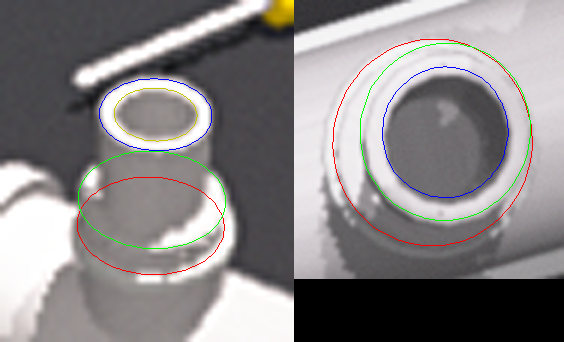

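The side view matches expectation: the top bore ellipse coincides with the prediction at z=0.178, so the reducer is seated squarely. Now the small ring.

Call:
{"method": "move_arm", "body": {
  "plan": [-0.8,-0.15,0,0,0,0,-1.5,-0.3,-0.9,0,0,0,-1.5,-0.3,-0.9,0,0,0,-1.5,-0.3,-0.9,0,0,0,-1.5,-0.3,-0.9,0,0,0]
}}

```text
time_s: 20.7
eef_pos: [0.4403, -0.1032, 0.2535]
eef_rot: [0.001, 0.992, 0.125, 0.001]
wrist_force: [-0.1, -0.6, -0.3]
opening: 0.875
grasp_force: 0.0
```

```bash
python3 - <<'E'
from m import *
for th in(130,150,180): wring((.438,-.102,.012),th)
E
```

```text
px 323 198 ring mm [ 436.8 -102.3] [44.6 45.1] tcp [ 439.4 -102.8  252.8] shift units [-0.053  0.009]
px 323 198 ring mm [ 436.8 -102.3] [44.1 44.5] tcp [ 439.4 -102.8  252.8] shift units [-0.053  0.01 ]
px 323 198 ring mm [ 436.8 -102.2] [43.6 43.7] tcp [ 439.4 -102.8  252.8] shift units [-0.052  0.011]
```

Call:
{"method": "move_arm", "body": {
  "plan": [-0.03,0,-1.2,0,0,0,-0.03,0,-2.4,0,0,0,-0.03,0,-3.6,0,0,0,-0.03,0,-4.5,0,0,0,-0.03,0,-4.9,0,0,0,-0.03,0,-4.98,0,0,0,-0.03,0,-4.98,0,0,0,-0.03,0,-4.98,0,0,0]
}}

```text
time_s: 21.85
eef_pos: [0.438, -0.1031, 0.0041]
eef_rot: [0.001, 0.992, 0.125, 0.001]
wrist_force: [-0.1, 0.2, -0.8]
opening: 0.881
grasp_force: 0.0
```

Call:
{"method": "move_arm", "body": {
  "plan": [0,0,0,0,0,0,0,0,0,0,0,0,0,0,0,0,0,0,0,0,0,0,0,0,0,0,0,0,0,0,0,0,0,0,0,0,0,0,0,0,0,0],
  "grip": 32
}}

```text
time_s: 22.72
eef_pos: [0.4373, -0.1028, 0.0038]
eef_rot: [0.0, 0.992, 0.125, 0.001]
wrist_force: [-2.5, 0.9, 8.1]
opening: 0.498
grasp_force: 59.6
```

Call:
{"method": "move_arm", "body": {
  "plan": [0,0,0.2,0,0,0,0,0,1,0,0,0,0,0,2,0,0,0,0,0,3,0,0,0,0,0,4,0,0,0,0,0,5,0,0,0,0,0,5,0,0,0,0,0,5,0,0,0]
}}

```text
time_s: 23.72
eef_pos: [0.4362, -0.1023, 0.2524]
eef_rot: [-0.0, 0.992, 0.125, -0.0]
wrist_force: [-0.4, 0.6, -1.2]
opening: 0.495
grasp_force: 61.1
```

```bash
cat > inh.py <<'E'
from m import *
o=ctrl.get_obs()
g=(w['pixels'].min(2)>150).astype(np.uint8); g[:220]=0; g[400:]=0; g[:,:255]=0; g[:,395:]=0
n,l,st,ce=cv2.connectedComponentsWithStats(g)
k=1+st[1:,4].argmax(); print(st[k])
b=max(cv2.findContours((l==k).astype(np.uint8),cv2.RETR_EXTERNAL,cv2.CHAIN_APPROX_NONE)[0],key=len)[:,0]
h=cv2.convexHull(b)[:,0].astype(float)
for z in(.007,.009,.011):
    X=np.array([onz(w,q,o['eef_pos'][2]+z)[:2] for q in h])*1000
    print(z,np.round(np.r_[cv2.fitEllipse(X.astype(np.float32))[0],cv2.fitEllipse(X.astype(np.float32))[1]],1),cv2.minEnclosingCircle(X.astype(np.float32)),o['eef_pos']*1000)
E
python3 inh.py
```

```text
[ 272  252  107  101 6591]
0.007 [ 436.8 -102.2   42.3   45. ] ((436.3692626953125, -102.13713073730469), 22.48961067199707) [ 435.75980294 -102.02111713  251.13730495]
0.009 [ 437.8 -102.    41.6   44.3] ((437.3455505371094, -101.88477325439453), 22.15484619140625) [ 435.75980294 -102.02111713  251.13730495]
0.011 [ 438.7 -101.7   41.    43.6] ((438.3219299316406, -101.63239288330078), 21.820018768310547) [ 435.75980294 -102.02111713  251.13730495]
```

Call:
{"method": "move_arm", "body": {
  "plan": [0.8,0.1,0,0,0,0,1.8,0.2,0,0,0,0,2.8,0.3,0,0,0,0,3.32,0.3,0,0,0,0,3.32,0.3,0,0,0,0,3.32,0.3,-0.6,0,0,0,3.32,0.3,-1.1,0,0,0,3.32,0.3,-1.25,0,0,0,3.32,0.3,-1.25,0,0,0]
}}

```text
time_s: 25.0
eef_pos: [0.602, -0.0875, 0.1899]
eef_rot: [-0.0, 0.992, 0.125, -0.001]
wrist_force: [0.2, 0.3, -0.3]
opening: 0.494
grasp_force: 61.0
```

Call:
{"method": "move_arm", "body": {
  "plan": [0,0,-0.06,0,0,0,0,0,-0.12,0,0,0,0,0,-0.18,0,0,0,0,0,-0.22,0,0,0,0,0,-0.22,0,0,0]
}}

```text
time_s: 25.62
eef_pos: [0.6026, -0.0874, 0.1791]
eef_rot: [-0.0, 0.992, 0.125, -0.0]
wrist_force: [-0.6, -0.2, -0.5]
opening: 0.498
grasp_force: 61.0
```

Call:
{"method": "move_arm", "body": {
  "plan": [0,0,-0.03,0,0,0,0,0,-0.06,0,0,0,0,0,-0.06,0,0,0,0,0,-0.06,0,0,0]
}}

```text
time_s: 26.12
eef_pos: [0.6031, -0.0875, 0.1781]
eef_rot: [0.0, 0.992, 0.125, 0.001]
wrist_force: [-3.6, 0.6, 8.7]
opening: 0.497
grasp_force: 62.0
```

Seated at the expected height. Release and check with numbers and one picture.

Call:
{"method": "move_arm", "body": {
  "plan": [0,0,0,0,0,0,0,0,0,0,0,0,0,0,0,0,0,0,0,0,0,0,0,0,0,0,0.7,0,0,0,0,0,1.5,0,0,0,-0.8,0,2.4,0,0,0,-1.8,0,2.4,0,0,0,-1.8,0,2.4,0,0,0,-1.8,0,2.4,0,0,0],
  "grip": 70
}}

```text
time_s: 27.38
eef_pos: [0.5131, -0.0877, 0.2967]
eef_rot: [0.0, 0.992, 0.125, 0.001]
wrist_force: [-0.1, 0.1, 0.4]
opening: 0.82
grasp_force: 0.0
```

```bash
python3 - <<'E'
from chk import *
o=ctrl.get_obs(); print(o['eef_pos'],o['opening'])
x,y=.603,-.087
C=[(x,y,.186,.023),(x,y,.178,.023),(x,y,.128,.029)]
A=draw(s,C,None,6); B=draw(w,C[:2],None,3)
H=max(A.shape[0],B.shape[0]); im=np.zeros((H,A.shape[1]+B.shape[1],3),np.uint8)
im[:A.shape[0],:A.shape[1]]=A; im[:B.shape[0],A.shape[1]:]=B; print(im.shape)
cv2.imwrite('pics/c10.png',im[:600,:800])
E
```

```text
[ 0.51348788 -0.087659    0.29611036] 0.8231818604974512
(372, 597, 3)
```

View pics/c10.png

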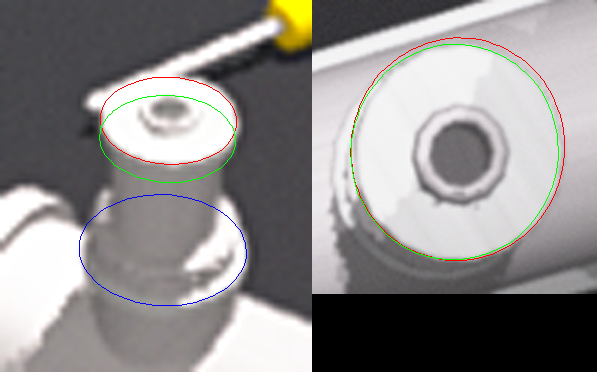

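The small ring sits flat and concentric within 1 mm (side rim at (169,120) in the crop, wrist rim matching the outline). That uses up my 14 pictures, so the rest is checked by numbers. Now the gauge.

Call:
{"method": "move_arm", "body": {
  "plan": [-0.3,-1,0,0,0,0,-0.64,-2,-0.2,0,0,0,-0.64,-3,-0.4,0,0,0,-0.64,-3.84,-0.4,0,0,0,-0.64,-3.84,-0.4,0,0,0,-0.64,-3.84,-0.4,0,0,0,-0.64,-3.84,-0.4,0,0,0],
  "grip": 60
}}

```text
time_s: 28.4
eef_pos: [0.4811, -0.2784, 0.2762]
eef_rot: [-0.0, 0.992, 0.126, -0.0]
wrist_force: [-0.5, 0.5, 0.1]
opening: 0.703
grasp_force: 0.0
```

```bash
python3 - <<'E'
from m import *
o=ctrl.get_obs(); print(o['eef_pos'])
for P,nm in(((.4805,-.279,.054),'shoulder'),((.4805,-.279,.062),'stub')):
    u,v=proj(w,[P])[0].astype(int); R_=30; sub=w['pixels'][v-R_:v+R_+1,u-R_:u+R_+1].astype(int); g=sub.max(2)
    print(nm,u,v,'rgb around',sub[R_,R_],sub[R_,R_+12],sub[R_,R_-12],sub[R_+12,R_],'bg',sub[0,0])
    for th in ((60,) if nm=='stub' else (100,120,140,160,180)):
        m=((g<th)&(np.hypot(*np.mgrid[-R_:R_+1,-R_:R_+1])<13)) if nm=='stub' else g>th
        n,l,st,ce=cv2.connectedComponentsWithStats(m.astype(np.uint8))
        k=1+st[1:,4].argmax() if n>1 else 0
        c=max(cv2.findContours((l==k).astype(np.uint8),cv2.RETR_EXTERNAL,cv2.CHAIN_APPROX_NONE)[0],key=len)
        X=np.array([onz(w,q+np.array([u-R_,v-R_]),P[2])[:2] for q in c[:,0].astype(float)])*1000
        e=cv2.fitEllipse(X.astype(np.float32)); print(th,len(c),np.round(e[0],1),np.round(e[1],1))
E
```

```text
[ 0.48104893 -0.27862027  0.27652687]
shoulder 324 201 rgb around [41 40 45] [155 154 159] [156 153 159] [152 152 156] bg [50 48 51]
100 113 [ 484.  -278.4] [35.2 42.6]
120 171 [ 483.1 -278.5] [34.3 40.2]
140 96 [ 481.1 -279.2] [33.1 33.5]
160 90 [ 487.5 -276.8] [16.4 23.8]Traceback (most recent call last):
  File "<stdin>", line 12, in <module>
cv2.error: OpenCV(4.12.0) /io/opencv/modules/imgproc/src/shapedescr.cpp:361: error: (-201:Incorrect size of input array) There should be at least 5 points to fit the ellipse in function 'fitEllipseNoDirect'
```

Shoulder at (481.1,-279.2), diameter about 34–37 mm, grey. This is the right gauge and it's under the tool.

Call:
{"method": "move_arm", "body": {
  "plan": [0.01,0,-1,0,0,0,0.01,0,-2,0,0,0,0.01,0,-3,0,0,0,0.01,0,-4,0,0,0,0.01,0,-4.8,0,0,0,0.01,0,-5.14,0,0,0,0.01,0,-5.14,0,0,0,0.01,0,-5.14,0,0,0]
}}

```text
time_s: 29.55
eef_pos: [0.4825, -0.2805, 0.0212]
eef_rot: [0.001, 0.992, 0.125, 0.001]
wrist_force: [0.5, 0.0, 0.7]
opening: 0.702
grasp_force: 0.0
```

Call:
{"method": "move_arm", "body": {
  "plan": [0,0,0,0,0,0,0,0,0,0,0,0,0,0,0,0,0,0,0,0,0,0,0,0,0,0,0,0,0,0,0,0,0,0,0,0,0,0,0,0,0,0],
  "grip": 25
}}

```text
time_s: 30.42
eef_pos: [0.4823, -0.2803, 0.0212]
eef_rot: [0.001, 0.992, 0.125, 0.001]
wrist_force: [-0.5, 1.1, 5.6]
opening: 0.416
grasp_force: 59.3
```

Call:
{"method": "move_arm", "body": {
  "plan": [0,0,0.2,0,0,0,0,0,0.9,0,0,0,0,0,1.8,0,0,0,0,0,2.7,0,0,0,0,0,3.6,0,0,0,0,0,4.5,0,0,0,0,0,5.2,0,0,0,0,0,5.2,0,0,0]
}}

```text
time_s: 31.42
eef_pos: [0.4824, -0.2806, 0.2832]
eef_rot: [0.003, 0.992, 0.125, 0.002]
wrist_force: [0.2, -0.1, -2.9]
opening: 0.417
grasp_force: 60.3
```

Call:
{"method": "move_arm", "body": {
  "plan": [0.4,0.6,0,0,0,0,1,1.5,0,0,0,0,1.6,2.4,0,0,0,0,2.1,3.2,0,0,0,0,2.44,3.84,0,0,0,0,2.44,3.84,0,0,0,0,2.44,3.84,-0.6,0,0,0,2.44,3.84,-1.1,0,0,0,2.44,3.84,-1.2,0,0,0,2.44,3.84,-1.2,0,0,0]
}}

```text
time_s: 32.67
eef_pos: [0.6027, -0.0881, 0.2189]
eef_rot: [-0.0, 0.992, 0.125, -0.001]
wrist_force: [-0.0, -0.3, -1.9]
opening: 0.416
grasp_force: 60.5
```

Call:
{"method": "move_arm", "body": {
  "plan": [0,0,-0.06,0,0,0,0,0,-0.12,0,0,0,0,0,-0.18,0,0,0,0,0,-0.24,0,0,0,0,0,-0.24,0,0,0]
}}

```text
time_s: 33.3
eef_pos: [0.6033, -0.0875, 0.2073]
eef_rot: [0.0, 0.992, 0.125, 0.0]
wrist_force: [0.4, -0.1, -1.9]
opening: 0.417
grasp_force: 60.7
```

Call:
{"method": "move_arm", "body": {
  "plan": [0,0,-0.03,0,0,0,0,0,-0.05,0,0,0,0,0,-0.05,0,0,0,0,0,-0.05,0,0,0]
}}

```text
time_s: 33.8
eef_pos: [0.6037, -0.0876, 0.2072]
eef_rot: [0.0, 0.992, 0.125, 0.001]
wrist_force: [-3.7, 1.5, 9.2]
opening: 0.419
grasp_force: 61.6
```

Contact at the seating height. Releasing slowly and retreating.

Call:
{"method": "move_arm", "body": {
  "plan": [0,0,0,0,0,0,0,0,0,0,0,0,0,0,0,0,0,0,0,0,0,0,0,0,0,0,0.6,0,0,0,0,0,1.3,0,0,0,0,0,2,0,0,0,-1,0,2.2,0,0,0,-2,0,2.2,0,0,0,-3,-0.5,2.2,0,0,0],
  "grip": 70
}}

```text
time_s: 35.05
eef_pos: [0.4519, -0.1118, 0.3149]
eef_rot: [0.0, 0.992, 0.126, 0.0]
wrist_force: [0.2, -1.5, 0.2]
opening: 0.818
grasp_force: 0.0
```

```bash
python3 - <<'E'
from m import *
o=ctrl.get_obs(); print(o['time_s'],o['eef_pos'],o['wrist_force'],o['opening'])
# gauge shoulder at z=.240 and stub expected; grey/white above dark bench
for c,nm in((s,'side'),(w,'wrist')):
    u,v=proj(c,[(.603,-.087,.240)])[0].astype(int); print(nm,u,v)
    if not(35<v<440): continue
    R_=26; sub=c['pixels'][v-R_:v+R_+1,u-R_:u+R_+1].astype(int)
    m=(sub.max(2)<62)&(np.hypot(*np.mgrid[-R_:R_+1,-R_:R_+1])<10)
    yy,xx=np.nonzero(m); print('stub dark n',m.sum(),'centroid at z=.244:',onz(c,(u-R_+xx.mean(),v-R_+yy.mean()),.244) if m.sum() else '')
    for th in(130,150,180):
        n,l,st,ce=cv2.connectedComponentsWithStats((sub.max(2)>th).astype(np.uint8)); 
        k=1+st[1:,4].argmax(); print(th,st[k],ce[k])
# edge columns of the body in the side view by height
g=s['pixels'].max(2).astype(int)
for z in(.21,.22,.23): 
    u,v=proj(s,[(.603,-.087,z)])[0]; print(z,round(u,1),round(v),g[int(v),int(u)-16:int(u)+17])
E
```

```text
35.2 [ 0.4518306  -0.11314633  0.31511924] [ 0.79905487 -0.65449422 -0.41560664] 0.820890512016791
side 321 217
stub dark n 48 centroid at z=.244: [ 0.60362568 -0.08598055  0.244     ]
130 [ 12  42  26  11 172] [24.84883721 48.30813953]
150 [ 35  23  18  14 119] [46.20168067 30.10084034]
180 [ 36  23  17  14 100] [46.4  29.85]
wrist 348 -40
0.21 321.0 229 [ 76  75  70  76  73  75  76  78  91  98 100  98  99  97 104 100 100 100
  99  98  97  96  95  95  97  97  68  63  37  35  41  50  64]
0.22 321.2 225 [ 79  70  78  76  74  77  74  75  92  98  98 100 102  98  99 101  99  96
  96  99  97  97  94  95  91 118 215 255 255 255 255 187 108]
0.23 321.4 221 [ 78  72  77  74  76  75  74  74  87 101 143 193 227 238 236 236 240 236
 240 238 237 232 233 218 168 102  78  72  69  70  70  77 127]
```

The stub sits at (0.6036,-0.086) at the expected height. The body edges are straight and centred at both heights, so the stack is standing freely and aligned.

```bash
python3 -c "
from bench import ctrl
print(ctrl.hand_in())"
```

```text
the job is handed in; nothing more can be done
None
```

The gauge is fitted on the port in the order asked (wide ring, reducer, small ring, gauge) and handed in at about 35 s; each part seated at its expected height, the camera check showed the stack upright within about 1 mm, and the arm was clear of it.

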